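# Clear the indexing fixture and index it seven clicks

## Task

Get the indexing fixture ready for the next cut: with the scraper block, sweep the three aluminium offcut strips off the fixture's flat bed onto the bench without touching them with the fingers, and stand the block upright on the bench again. Then turn the black bar handle of the index dial exactly seven clicks clockwise (seen from above) from where it stands, letting go and taking a fresh hold on the way as needed, and leave it resting in that detent. Leave the other things on the bench where they are.

Things in the scene. Friction and masses are not known exactly. Their poses are not given: they have to be found in the camera images.
- fixture: indexing fixture, fixed: dark steel plate 130x310x20 mm (x, y, z), origin at the centre of its underside, z up. Its bed is the bare top face from y -50 to the open +y edge at y +155 mm, the side to sweep over. At the other end a grey round index head, radius 47 mm, centred at x 0, y -100, carries the dial; handle top 84 mm above the bench. Behind it, from world x 0.61 m on, a red stand rises to 0.33 m (y -0.09 to 0.08).
- index_dial (a joint): dial angle, rad: 0 at the start (in a detent), grows clockwise seen from above, about the vertical axis through point dial_handle. Detents every 20 degrees (0.349); seven clicks = 2.443; range -0.12 to 4.31. Between detents the resisting torque rises to 0.12 N m, then it pulls on to the next; let go, it settles in the nearest detent.
- dial_handle (a point): on the dial's axis inside its black bar handle, 72 mm above the bench, 12 mm below the handle's top (grip height), 22 mm above the steel dial disc (radius 45 mm, 18 notch marks). Bar 76 mm long along this point's x, 16 thick along its y, 30 tall. Its -x end is pointed, with a white line; at the start it points along the fixture's -x at a small fixed steel finger. The frame turns with the dial.
- scraper_center (a point): scraper block, loose, upright on the bench: 130 mm long along x, 75 high (z); rubber foot 130x30x16, aluminium rail above it 26 thick up to 24 mm height, wooden grip 110 long, 22 thick (y), from 24 to 75 mm height. This point is its centre, 37.5 mm above its underside. 0.15 to 0.31 kg.
- strip_0_center (a point): plain aluminium offcut strip, 60x12x8 mm (x, y, z), lying loose and flat on the bed of the fixture at the start, its length roughly along the fixture's x; this point is its centre. Weighs 16 g. It is to be moved with the scraper block, not with the fingers.
- strip_1_center (a point): plain aluminium offcut strip, 60x12x8 mm (x, y, z), lying loose and flat on the bed of the fixture at the start, its length roughly along the fixture's x; this point is its centre. Weighs 16 g. It is to be moved with the scraper block, not with the fingers.
- strip_2_center (a point): plain aluminium offcut strip, 60x12x8 mm (x, y, z), lying loose and flat on the bed of the fixture at the start, its length roughly along the fixture's x; this point is its centre. Weighs 16 g. It is to be moved with the scraper block, not with the fingers.
- grease_jar: white grease jar with a black lid, 56 mm across, 55 mm high; origin at the centre of its underside; bystander, to be left alone
- multimeter: yellow hand multimeter lying flat, 155x78x50 mm; origin at the centre of its underside; bystander, to be left alone
- screwdriver_red: red-handled screwdriver lying flat, 181 mm long; origin at the centre of its underside; bystander, to be left alone

How it is judged:
By the outcome, as a careful person would: the job done as asked, in the order asked, and still so for the second after the job is handed in, with the robot touching nothing.
It also fails if it takes over 72 s, if anything falls off the work surface, if the arm or the gripper's body presses on something with over 40 N, if the wrist force passes 120 N, or if a joint passes its speed limit or range.

## Robot

A 6-joint arm with a two-finger parallel gripper is mounted at the origin on a cart in front of the work surface, level with it; the furniture and walls round the work are solid. World frame = base frame: x ahead of the robot, y to its left, z up, the work surface at z = 0. Lengths are in m, angles in rad, forces in N, time in s.
With the tool pointing down it reaches from about 0.225 to 0.875 m from the base axis. Payload 3.4 kg.
Tool frame: the origin (TCP) lies on the front face of the gripper's body, between the roots of the fingers; the fingertips stand 73 mm ahead of it and the grasp point (between the pads) lies robot.tcp_to_grasp ahead of it (robot.tcp_to_grasp is the distance from the TCP to the grasp point, in m); z points along the fingers, y is the line along which they close (so a half turn about z gives the same grasp; the last joint's range is limited). The gripper opens to 85 mm and grips with 20 to 120 N. Pads are 22 mm wide; open, the fingers measure 114 mm over their backs; the gripper's body (76 mm by 85 mm) begins 54 mm behind the grasp point. The pads swing forward as they close: fully open they stand 13 mm farther back than shut.
Start: joints at [-1.451, 0.276, 1.505, -0, 1.361, -0.121], TCP at [0.137, -0.558, 0.304] pointing down, gripper open.
Joint ranges: [-2.89, 2.89], [-0.75, 2.08], [0.22, 2.7], [-1.18, 4.32], [0.11, 2.71], [-2.7, 2.7]. Speed limits (rad/s): [2.57, 2.57, 3.14, 3.14, 3.14, 3.14].

## Interface

Orientations are given as a unit quaternion [x, y, z, w].
In Python, from bench import robot, capture, camera_model, nets gives the robot as it stands.
- The arm moves only by the shell command python3 -m jog 'ROWS' [FORCE]. ROWS is JSON, a list of rows, each an object of numbers: "x", "y", "z": the shift along the tool's x, y, z in m; "rx", "ry", "rz": the turn, a rotation vector about the tool's x, y, z in rad; "hand": the opening, from -1 (shut) to 1 (fully open), so that 0 is half open. A call has 1 to 20 rows; each row is the pose to reach, as a shift and turn from the pose commanded when the call began, along the tool's axes at that moment; what a row does not reach only later rows make up. A row lasts 1/12 s, in which the tool goes at most 41.7 mm and 7.16 degrees, less where a joint would pass 70% of its speed; a pose out of reach is approached as far as the arm can. A call with a gripper value outside its range is refused whole. The fingers move at their own pace and stop on an object; FORCE is the grip in N (left out, the last holds). Time passes only in rows, so rows that repeat a pose let the fingers close. It gives the time, the measured TCP pose, the force, the opening and the grip force at its end, in the units of the state.
- robot.state(): the state, without advancing time (a new reading comes with each control period).
- capture(name): name is "side" or "top"; returns the picture (480x640x3 uint8, red, green, blue); there is no depth.
- camera_model(name): a dict with "fovy" (degrees; the focal length in pixels is half the picture's height over the tangent of half this angle, whatever the lens; pixels are square), "cx", "cy" (the principal point, pixels), "eye" and "orientation" of the camera in the world. Camera axes: x right, y up, looking along -z (the intrinsics and any distortion apply to the point x, -y, -z); pixel columns grow to the right and rows downward; lengths in m; the calibration is good to about 2 mm. A picture is of the moment at which its call begins. camera_model takes no time and is no camera call.
- robot.hand_in(): hands the job in; it is judged then, once.
Trained networks look in the newest picture that a camera, given by its name, has taken for a name from the list of things; names that differ only in an ending like _2 or _b are one class to them, and where a whole thing is asked for, a point or a joint stands for the part that bears it (a point fixed in the world has none). Each returns a list of dicts, best first, with "score" (0 to 1); they miss things now and then, are a little off and sometimes report something else, mostly with a low value. They report only what shows in the picture. A call takes as long as a camera call.
- nets.search_frame(camera, label): "point" ([x, y, z] in m, in the coordinates of the camera as it stood for that picture, good to about 4 mm: the middle of the surface that is visible of it).
The state is a dict: "time_s": time; "joint_pos": joint angles; "qvel": joint speeds; "joint_torque": joint torques, N m; "tcp_pos": TCP position; "orientation": TCP orientation; "ft_force": force on the tool from outside, world axes, zero at the start; "wrist_torque": the same for the moment, N m; "finger_gap": opening from 0.0 (shut) to 1.0 (fully open); "gripper_force": force on a finger pad.
Only numpy, scipy, OpenCV 4.12 (cv2) and the standard library are available. Lean on these libraries where they do the work, as an engineer would, in place of code of your own. Each camera call takes 0.05 s, during which the arm holds its last target. There are 200 camera calls.

## Working session

There is one attempt and no reset: what is moved stays moved. The work goes in short steps, Python scripts to look and compute and a shell command to move; the robot and the scene stay as the last step left them, time stands still between calls to the robot, and variables do not carry over. Pictures are saved under pics/ and viewed, at most 10 in all, crops included, and the job is handed in when it is done.

```bash
mkdir -p pics; ls
cat > h.py <<'E'
import numpy as np, cv2
from scipy.spatial.transform import Rotation as R
from bench import robot, capture, camera_model, nets
def cam(n):
    m=camera_model(n); f=240/np.tan(np.radians(m['fovy'])/2)
    return m,f,R.from_quat(m['orientation']).as_matrix(),np.array(m['eye'])
def world(n,p):
    m,f,Rm,e=cam(n); return Rm@np.array(p)+e
def proj(n,P):
    m,f,Rm,e=cam(n); c=(np.atleast_2d(P)-e)@Rm
    return np.c_[m['cx']+f*c[:,0]/-c[:,2], m['cy']-f*c[:,1]/-c[:,2]]
def ray(n,u,v,z):
    m,f,Rm,e=cam(n); d=Rm@np.array([(u-m['cx'])/f,-(v-m['cy'])/f,-1]); return e+d*(z-e[2])/d[2]
E
python3 - <<'E'
from h import *
for n in('top','side'):
    cv2.imwrite(f'pics/{n}0.png',capture(n)[:,:,::-1]); print(camera_model(n))
    for l in ['fixture','dial_handle','scraper_center','strip_0_center','grease_jar','multimeter','screwdriver_red']:
        for d in nets.search_frame(n,l)[:4]: print(n,l,round(d['score'],2),world(n,d['point']).round(4),proj(n,world(n,d['point'])).round(0))
print(robot.tcp_to_grasp,robot.state())
E
```

```text
pics
{'fovy': 44.34771247863288, 'cx': 325.8803362980175, 'cy': 237.66551499219895, 'eye': array([0.24472223, 0.03814582, 1.55359694]), 'orientation': array([-0.06892863,  0.06535775,  0.71348515, -0.69420181])}
top fixture 0.78 [0.439  0.0685 0.0155] [[317. 276.]]
top dial_handle 0.6 [ 0.4371 -0.0219  0.0529] [[352. 274.]]
top scraper_center 0.63 [ 0.448  -0.3553  0.0579] [[482. 266.]]
top scraper_center 0.45 [0.4354 0.0704 0.0167] [[316. 277.]]
top strip_0_center 0.53 [0.4259 0.1071 0.0249] [[302. 281.]]
top multimeter 0.74 [0.4272 0.4504 0.032 ] [[170. 284.]]
top screwdriver_red 0.55 [ 0.6065 -0.292   0.0231] [[450. 210.]]
{'fovy': 51.88485119032584, 'cx': 316.5048253312355, 'cy': 245.58529456758367, 'eye': array([0.14316911, 1.01208748, 0.99078079]), 'orientation': array([-0.07205754,  0.39790534,  0.89578071, -0.18454262])}
side fixture 0.56 [0.4356 0.0789 0.0173] [[343. 269.]]
side fixture 0.32 [ 0.607  -0.2795  0.0193] [[333. 186.]]
side dial_handle 0.76 [ 0.4376 -0.018   0.0543] [[355. 238.]]
side scraper_center 0.59 [ 0.459  -0.3455  0.0371] [[381. 181.]]
side strip_0_center
[... 242 characters left out ...]
0.8, 'joint_pos': array([-1.45103141e+00,  2.75864452e-01,  1.50489086e+00, -1.24620132e-05,
        1.36065577e+00, -1.20986645e-01]), 'qvel': array([ 0.00047599,  0.00011726,  0.00095273, -0.00118492,  0.00041127,
       -0.00061637]), 'joint_torque': array([ 1.38438086e-04, -4.16589475e+01, -2.46089369e+01,  5.37683154e-04,
        6.83650819e-05,  7.20311363e-06]), 'tcp_pos': array([ 0.13710188, -0.55845337,  0.30395195]), 'orientation': array([ 9.92763420e-01,  1.20086568e-01, -6.14950839e-06,  9.07811844e-05]), 'ft_force': array([-0.02896593,  0.00914917, -0.60970488]), 'wrist_torque': array([-0.02506645, -0.01482356,  0.02512513]), 'gripper_force': 0.0, 'finger_gap': 1.00364864054881}
```

View pics/top0.png

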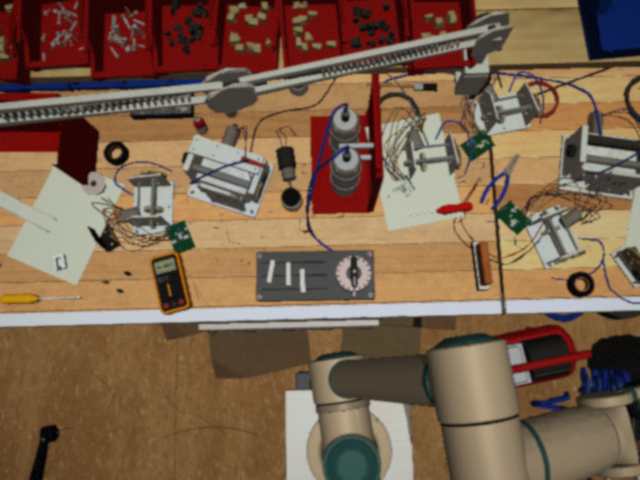

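View pics/side0.png

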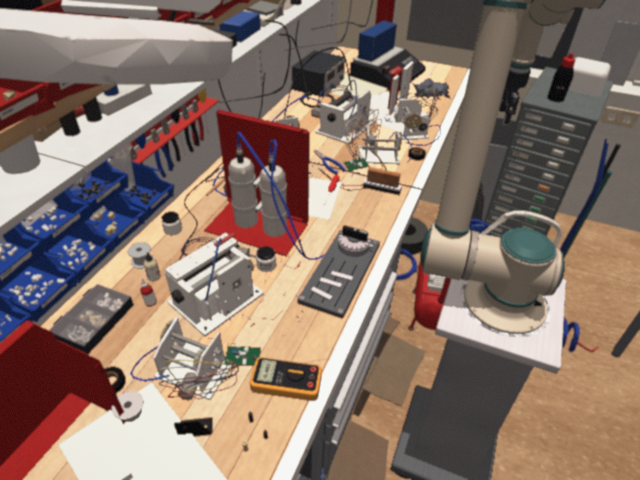

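The top view shows the fixture at (316,276) with three strips at (270–303, 270–280). The dial is at (355,274) with its bar roughly vertical, the scraper at (482,266), the jar at (291,198), the multimeter at (170,284), and the stand above the fixture. The side view agrees with this.

Run:
```python
from h import *
t=cv2.imread('pics/top0.png');s=cv2.imread('pics/side0.png')
a=cv2.resize(t[235:310,250:380],None,fx=6,fy=6,interpolation=cv2.INTER_CUBIC)[:, :780]
b=cv2.resize(t[235:300,460:500],None,fx=2.2,fy=2.2,interpolation=cv2.INTER_CUBIC)
cv2.imwrite('pics/c1.png',a)
c=np.hstack([cv2.resize(t[230:300,455:515],(480,560),interpolation=cv2.INTER_CUBIC),cv2.resize(s[155:205,355:410][:, :28*2],(308,280),interpolation=cv2.INTER_CUBIC).repeat(2,0)[:560]])
cv2.imwrite('pics/c2.png',c)
# fixture plate: dark grey mask
g=t[235:315,245:385].astype(int)
m=((g.max(2)<115)&(g.max(2)-g.min(2)<25)).astype(np.uint8)
m=cv2.morphologyEx(m,cv2.MORPH_CLOSE,np.ones((25,25)));n,l,st,_=cv2.connectedComponentsWithStats(m)
k=1+st[1:,4].argmax(); pts=np.argwhere(l==k)[:,::-1]+[245,235]
W=np.array([ray('top',u,v,.02) for u,v in pts])[:,:2]
r=cv2.minAreaRect(W.astype(np.float32)*1000);print(r,cv2.boxPoints(r))
```

```text
Traceback (most recent call last):
  File "h.py", line 13, in ray
    m,f,Rm,e=cam(n); d=Rm@np.array([(u-m['cx'])/f,-(v-m['cy'])/f,-1]); return e+d*(z-e[2])/d[2]
             ~~~^^^
  File "h.py", line 5, in cam
    m=camera_model(n); f=240/np.tan(np.radians(m['fovy'])/2)
ValueError: time passes only in moves, steps and waits
```

View pics/c1.png

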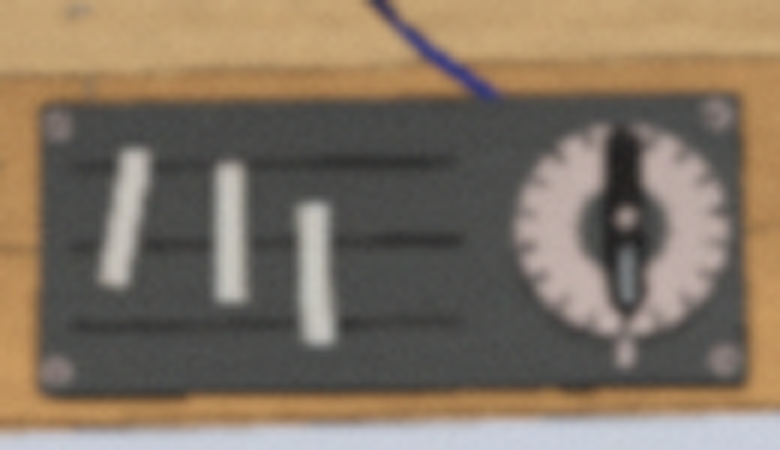

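View pics/c2.png

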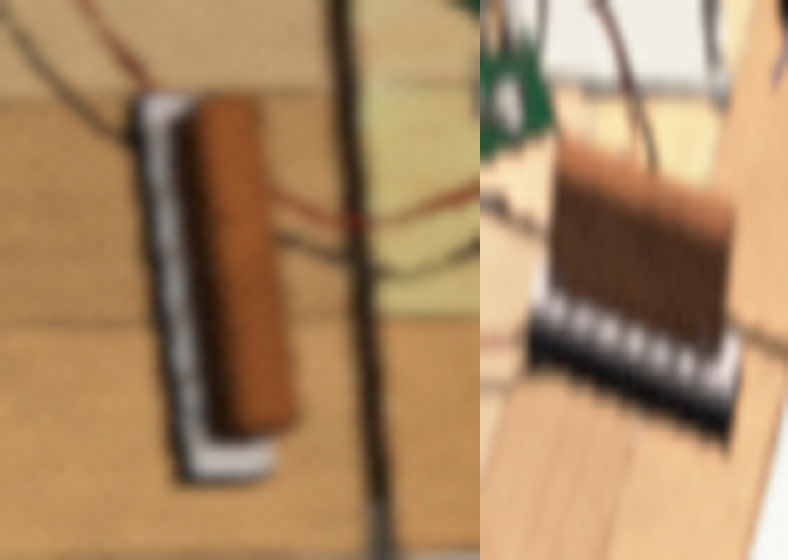

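The first crop shows the plate corners at (40,100), (740,95), (745,385) and (40,393). It also shows the three strips and the bar pointing down (-x) at the steel finger. The second shows the scraper's wood top face with corners (195,95), (262,95), (298,430) and (230,435), tilted slightly in yaw.

Run:
```python
s=open('h.py').read().replace("def cam(n):","import functools\n@functools.cache\ndef cam(n):")
open('h.py','w').write(s)
from h import *
def W(l,z,o,k): 
    return np.array([ray('top',o[0]+(u-k/2+.5)/k,o[1]+(v-k/2+.5)/k,z) for u,v in l])[:,:2]
o=(250,235)
q=W([(40,100),(740,95),(745,385),(40,393)],.02,o,6);print('plate',q.round(4),q.mean(0))
for i in range(4): d=q[(i+1)%4]-q[i]; print(np.linalg.norm(d).round(4),np.degrees(np.arctan2(d[1],d[0])).round(2))
print('dial centre',W([(625,217)],.084,o,6),'disc',W([(622,230)],.05,o,6),'bar ends',W([(622,122),(627,318)],.084,o,6), 'finger',W([(625,350)],.05,o,6))
for st in [[(122,150),(150,150),(128,288),(98,284)],[(215,162),(245,162),(247,302),(215,302)],[(296,203),(328,203),(336,344),(305,346)]]:
    w=W(st,.028,o,6);d=(w[0]+w[1]-w[2]-w[3])/2; print('strip',w.mean(0).round(4),np.linalg.norm(d).round(4),np.degrees(np.arctan2(d[1],d[0])).round(1))
w=W([(195,95),(262,95),(298,430),(230,435)],.075,(455,230),8);d=(w[0]+w[1]-w[2]-w[3])/2
print('scr',w.round(4),w.mean(0),np.linalg.norm(d),np.linalg.norm(w[1]-w[0]),np.degrees(np.arctan2(d[1],d[0])))
w=W([(140,93),(183,480),(272,478)],.024,(455,230),8);print(w)
```

```text
plate [[ 0.5087  0.2269]
 [ 0.5023 -0.0812]
 [ 0.375  -0.0781]
 [ 0.3799  0.2274]] [0.44145274 0.07374748]
0.3082 -91.19
0.1274 178.58
0.3056 89.08
0.1288 -0.25
dial centre [[ 0.44111281 -0.02597025]] disc [[ 0.44008606 -0.02596994]] bar ends [[ 0.48142194 -0.02614274]
 [ 0.39872199 -0.02529357]] finger [[ 0.38867191 -0.02542355]]
strip [0.4543 0.1893] 0.0603 -10.1
strip [0.4469 0.1433] 0.0613 -0.4
strip [0.4275 0.1063] 0.062 2.3
scr [[ 0.5087 -0.3479]
 [ 0.5081 -0.3692]
 [ 0.4009 -0.3721]
 [ 0.3999 -0.3506]] [ 0.45441014 -0.35994605] 0.1080283202754326 0.021301345370834494 1.4975353076253093
[[ 0.51898776 -0.34316657]
 [ 0.39106956 -0.34770342]
 [ 0.3909272  -0.37656477]]
```

```bash
python3 -m jog '[{"x":0.356,"y":-0.117,"z":0.09,"rz":0.211,"hand":0.5},{"x":0.356,"y":-0.117,"z":0.12,"rz":0.211,"hand":0.5},{"x":0.356,"y":-0.117,"z":0.124,"rz":0.211,"hand":0.5},{"x":0.356,"y":-0.117,"z":0.124,"rz":0.211,"hand":0.5},{"x":0.356,"y":-0.117,"z":0.124,"rz":0.211,"hand":0.5},{"x":0.356,"y":-0.117,"z":0.124,"rz":0.211,"hand":0.5},{"x":0.356,"y":-0.117,"z":0.124,"rz":0.211,"hand":0.5},{"x":0.356,"y":-0.117,"z":0.124,"rz":0.211,"hand":0.5},{"x":0.356,"y":-0.117,"z":0.124,"rz":0.211,"hand":0.5},{"x":0.356,"y":-0.117,"z":0.124,"rz":0.211,"hand":0.5},{"x":0.356,"y":-0.117,"z":0.124,"rz":0.211,"hand":0.5},{"x":0.356,"y":-0.117,"z":0.124,"rz":0.211,"hand":0.5},{"x":0.356,"y":-0.117,"z":0.124,"rz":0.211,"hand":0.5},{"x":0.356,"y":-0.117,"z":0.124,"rz":0.211,"hand":0.5}]'
```

```text
schema error: expected keys x, y, z, rx, ry, rz, hand
```

```bash
python3 -m jog '[{"x":0.356,"y":-0.117,"z":0.124,"rx":0,"ry":0,"rz":0.211,"hand":0.5},{"x":0.356,"y":-0.117,"z":0.124,"rx":0,"ry":0,"rz":0.211,"hand":0.5},{"x":0.356,"y":-0.117,"z":0.124,"rx":0,"ry":0,"rz":0.211,"hand":0.5},{"x":0.356,"y":-0.117,"z":0.124,"rx":0,"ry":0,"rz":0.211,"hand":0.5},{"x":0.356,"y":-0.117,"z":0.124,"rx":0,"ry":0,"rz":0.211,"hand":0.5},{"x":0.356,"y":-0.117,"z":0.124,"rx":0,"ry":0,"rz":0.211,"hand":0.5},{"x":0.356,"y":-0.117,"z":0.124,"rx":0,"ry":0,"rz":0.211,"hand":0.5},{"x":0.356,"y":-0.117,"z":0.124,"rx":0,"ry":0,"rz":0.211,"hand":0.5},{"x":0.356,"y":-0.117,"z":0.124,"rx":0,"ry":0,"rz":0.211,"hand":0.5},{"x":0.356,"y":-0.117,"z":0.124,"rx":0,"ry":0,"rz":0.211,"hand":0.5},{"x":0.356,"y":-0.117,"z":0.124,"rx":0,"ry":0,"rz":0.211,"hand":0.5},{"x":0.356,"y":-0.117,"z":0.124,"rx":0,"ry":0,"rz":0.211,"hand":0.5},{"x":0.356,"y":-0.117,"z":0.124,"rx":0,"ry":0,"rz":0.211,"hand":0.5},{"x":0.356,"y":-0.117,"z":0.124,"rx":0,"ry":0,"rz":0.211,"hand":0.5}]'
```

```text
time_s: 1.97
tcp_pos: [0.4542, -0.3609, 0.1805]
orientation: [1.0, 0.014, 0.0, 0.001]
ft_force: [-0.1, 0.7, 0.3]
finger_gap: 0.75
gripper_force: 0.0
```

```bash
python3 -m jog '[{"x":0,"y":-0.001,"z":0.03,"rx":0,"ry":0,"rz":0,"hand":0.5},{"x":0,"y":-0.001,"z":0.055,"rx":0,"ry":0,"rz":0,"hand":0.5},{"x":0,"y":-0.001,"z":0.07,"rx":0,"ry":0,"rz":0,"hand":0.5},{"x":0,"y":-0.001,"z":0.075,"rx":0,"ry":0,"rz":0,"hand":0.5},{"x":0,"y":-0.001,"z":0.075,"rx":0,"ry":0,"rz":0,"hand":0.5},{"x":0,"y":-0.001,"z":0.075,"rx":0,"ry":0,"rz":0,"hand":-1},{"x":0,"y":-0.001,"z":0.075,"rx":0,"ry":0,"rz":0,"hand":-1},{"x":0,"y":-0.001,"z":0.075,"rx":0,"ry":0,"rz":0,"hand":-1},{"x":0,"y":-0.001,"z":0.075,"rx":0,"ry":0,"rz":0,"hand":-1},{"x":0,"y":-0.001,"z":0.075,"rx":0,"ry":0,"rz":0,"hand":-1},{"x":0,"y":-0.001,"z":0.075,"rx":0,"ry":0,"rz":0,"hand":-1},{"x":0,"y":-0.001,"z":0.075,"rx":0,"ry":0,"rz":0,"hand":-1},{"x":0,"y":-0.001,"z":0.075,"rx":0,"ry":0,"rz":0,"hand":-1},{"x":0,"y":-0.001,"z":0.075,"rx":0,"ry":0,"rz":0,"hand":-1},{"x":0,"y":-0.001,"z":0.075,"rx":0,"ry":0,"rz":0,"hand":-1}]' 80
```

```text
time_s: 3.22
tcp_pos: [0.4555, -0.3596, 0.1064]
orientation: [1.0, 0.015, 0.001, 0.001]
ft_force: [-0.6, -0.9, 5.4]
finger_gap: 0.247
gripper_force: 78.5
```

```bash
python3 -m jog '[{"x":0,"y":0,"z":-0.03,"rx":0,"ry":0,"rz":0,"hand":-1},{"x":0,"y":0,"z":-0.07,"rx":0,"ry":0,"rz":0,"hand":-1},{"x":0,"y":0,"z":-0.11,"rx":0,"ry":0,"rz":0,"hand":-1},{"x":-0.001,"y":-0.03,"z":-0.115,"rx":0,"ry":0,"rz":0.03,"hand":-1},{"x":-0.001,"y":-0.07,"z":-0.115,"rx":0,"ry":0,"rz":0.03,"hand":-1},{"x":-0.001,"y":-0.11,"z":-0.115,"rx":0,"ry":0,"rz":0.03,"hand":-1},{"x":-0.001,"y":-0.15,"z":-0.115,"rx":0,"ry":0,"rz":0.03,"hand":-1},{"x":-0.001,"y":-0.19,"z":-0.115,"rx":0,"ry":0,"rz":0.03,"hand":-1},{"x":-0.001,"y":-0.23,"z":-0.115,"rx":0,"ry":0,"rz":0.03,"hand":-1},{"x":-0.001,"y":-0.27,"z":-0.115,"rx":0,"ry":0,"rz":0.03,"hand":-1},{"x":-0.001,"y":-0.31,"z":-0.115,"rx":0,"ry":0,"rz":0.03,"hand":-1},{"x":-0.001,"y":-0.35,"z":-0.115,"rx":0,"ry":0,"rz":0.03,"hand":-1},{"x":-0.001,"y":-0.39,"z":-0.115,"rx":0,"ry":0,"rz":0.03,"hand":-1},{"x":-0.001,"y":-0.41,"z":-0.115,"rx":0,"ry":0,"rz":0.03,"hand":-1},{"x":-0.001,"y":-0.42,"z":-0.115,"rx":0,"ry":0,"rz":0.03,"hand":-1},{"x":-0.001,"y":-0.42,"z":-0.115,"rx":0,"ry":0,"rz":0.03,"hand":-1},{"x":-0.001,"y":-0.42,"z":-0.115,"rx":0,"ry":0,"rz":0.03,"hand":-1},{"x":-0.001,"y":-0.42,"z":-0.115,"rx":0,"ry":0,"rz":0.03,"hand":-1}]'
python3 - <<'E'
from h import *
t=capture('top')[:,:,::-1];s=capture('side')[:,:,::-1]
cv2.imwrite('pics/c3.png',np.hstack([cv2.resize(t[215:315,250:380],None,fx=3,fy=3),cv2.resize(s[180:320,280:400],None,fx=3,fy=3)[60:360]]))
E
```

```text
time_s: 4.72
tcp_pos: [0.4416, 0.0598, 0.2198]
orientation: [1.0, -0.0, -0.0, 0.001]
ft_force: [-0.2, -0.1, -2.0]
finger_gap: 0.246
gripper_force: 78.9
```

View pics/c3.png

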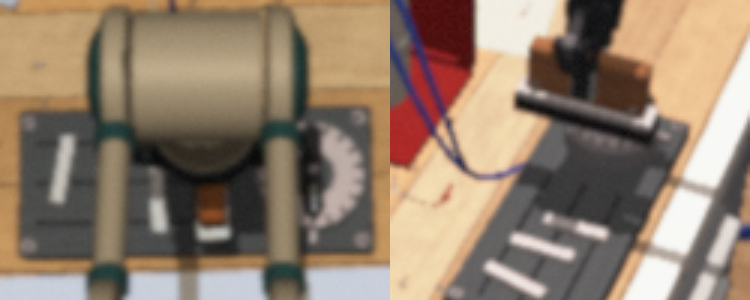

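The block is held square at mid-length above the bed and the strips have not moved. Next I lower it.

```bash
python3 -m jog '[{"x":0,"y":0,"z":0.03,"rx":0,"ry":0,"rz":0,"hand":-1},{"x":0,"y":0,"z":0.06,"rx":0,"ry":0,"rz":0,"hand":-1},{"x":0,"y":0,"z":0.08,"rx":0,"ry":0,"rz":0,"hand":-1},{"x":0,"y":0,"z":0.087,"rx":0,"ry":0,"rz":0,"hand":-1},{"x":0,"y":0,"z":0.091,"rx":0,"ry":0,"rz":0,"hand":-1},{"x":0,"y":0,"z":0.093,"rx":0,"ry":0,"rz":0,"hand":-1},{"x":0,"y":0,"z":0.093,"rx":0,"ry":0,"rz":0,"hand":-1},{"x":0,"y":0,"z":0.093,"rx":0,"ry":0,"rz":0,"hand":-1}]'
```

```text
time_s: 5.48
tcp_pos: [0.4424, 0.0606, 0.1279]
orientation: [1.0, -0.0, 0.001, 0.0]
ft_force: [0.2, 0.3, -2.6]
finger_gap: 0.248
gripper_force: 78.8
```

```bash
python3 -m jog '[{"x":0,"y":0,"z":0.001,"rx":0,"ry":0,"rz":0,"hand":-1},{"x":0,"y":-0.01,"z":0.001,"rx":0,"ry":0,"rz":0,"hand":-1},{"x":0,"y":-0.022,"z":0.001,"rx":0,"ry":0,"rz":0,"hand":-1},{"x":0,"y":-0.034,"z":0.001,"rx":0,"ry":0,"rz":0,"hand":-1},{"x":0,"y":-0.046,"z":0.001,"rx":0,"ry":0,"rz":0,"hand":-1},{"x":0,"y":-0.058,"z":0.001,"rx":0,"ry":0,"rz":0,"hand":-1},{"x":0,"y":-0.07,"z":0.001,"rx":0,"ry":0,"rz":0,"hand":-1},{"x":0,"y":-0.082,"z":0.001,"rx":0,"ry":0,"rz":0,"hand":-1},{"x":0,"y":-0.094,"z":0.001,"rx":0,"ry":0,"rz":0,"hand":-1},{"x":0,"y":-0.106,"z":0.001,"rx":0,"ry":0,"rz":0,"hand":-1}]'
```

```text
time_s: 6.32
tcp_pos: [0.4415, 0.1682, 0.1264]
orientation: [1.0, 0.0, 0.001, -0.0]
ft_force: [0.4, 0.1, -1.9]
finger_gap: 0.244
gripper_force: 78.8
```

```bash
python3 -m jog '[{"x":0,"y":-0.012,"z":0,"rx":0,"ry":0,"rz":0,"hand":-1},{"x":0,"y":-0.024,"z":0,"rx":0,"ry":0,"rz":0,"hand":-1},{"x":0,"y":-0.036,"z":0,"rx":0,"ry":0,"rz":0,"hand":-1},{"x":0,"y":-0.048,"z":0,"rx":0,"ry":0,"rz":0,"hand":-1},{"x":0,"y":-0.06,"z":0,"rx":0,"ry":0,"rz":0,"hand":-1},{"x":0,"y":-0.072,"z":0,"rx":0,"ry":0,"rz":0,"hand":-1},{"x":0,"y":-0.084,"z":0,"rx":0,"ry":0,"rz":0,"hand":-1},{"x":0,"y":-0.096,"z":0,"rx":0,"ry":0,"rz":0,"hand":-1},{"x":0,"y":-0.108,"z":0,"rx":0,"ry":0,"rz":0,"hand":-1},{"x":0,"y":-0.114,"z":0,"rx":0,"ry":0,"rz":0,"hand":-1},{"x":0,"y":-0.114,"z":0,"rx":0,"ry":0,"rz":0,"hand":-1},{"x":0,"y":-0.114,"z":-0.03,"rx":0,"ry":0,"rz":0,"hand":-1},{"x":0,"y":-0.114,"z":-0.07,"rx":0,"ry":0,"rz":0,"hand":-1},{"x":0,"y":-0.114,"z":-0.1,"rx":0,"ry":0,"rz":0,"hand":-1},{"x":0,"y":-0.114,"z":-0.1,"rx":0,"ry":0,"rz":0,"hand":-1}]'
python3 - <<'E'
from h import *
t=capture('top')[:,:,::-1];s=capture('side')[:,:,::-1]
cv2.imwrite('pics/c4.png',np.hstack([cv2.resize(t[215:315,190:320],None,fx=3,fy=3),cv2.resize(s[200:350,280:400],None,fx=3,fy=3)[150:450]]))
E
```

```text
time_s: 7.57
tcp_pos: [0.4445, 0.2821, 0.2319]
orientation: [1.0, -0.0, 0.006, -0.003]
ft_force: [1.1, 0.1, -1.5]
finger_gap: 0.248
gripper_force: 79.0
```

View pics/c4.png

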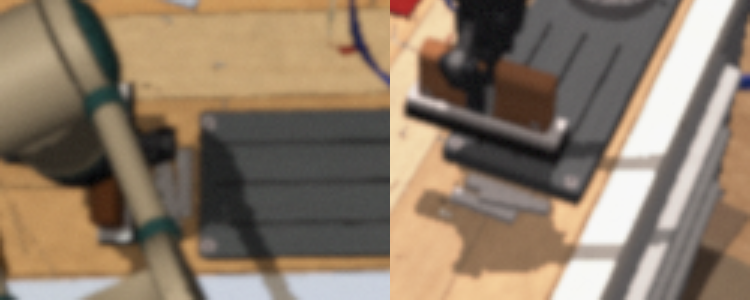

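The strips now lie on the bench just past the fixture's open end and the bed is bare. I carry the block back to its spot.

```bash
python3 -m jog '[{"x":0.013,"y":0.02,"z":0,"rx":0,"ry":0,"rz":0,"hand":-1},{"x":0.013,"y":0.06,"z":0,"rx":0,"ry":0,"rz":0,"hand":-1},{"x":0.013,"y":0.1,"z":0,"rx":0,"ry":0,"rz":0,"hand":-1},{"x":0.013,"y":0.14,"z":0,"rx":0,"ry":0,"rz":0,"hand":-1},{"x":0.013,"y":0.18,"z":0,"rx":0,"ry":0,"rz":0,"hand":-1},{"x":0.013,"y":0.22,"z":0,"rx":0,"ry":0,"rz":0,"hand":-1},{"x":0.013,"y":0.26,"z":0,"rx":0,"ry":0,"rz":0,"hand":-1},{"x":0.013,"y":0.3,"z":0,"rx":0,"ry":0,"rz":-0.03,"hand":-1},{"x":0.013,"y":0.34,"z":0,"rx":0,"ry":0,"rz":-0.03,"hand":-1},{"x":0.013,"y":0.38,"z":0,"rx":0,"ry":0,"rz":-0.03,"hand":-1},{"x":0.013,"y":0.42,"z":0,"rx":0,"ry":0,"rz":-0.03,"hand":-1},{"x":0.013,"y":0.46,"z":0,"rx":0,"ry":0,"rz":-0.03,"hand":-1},{"x":0.013,"y":0.5,"z":0,"rx":0,"ry":0,"rz":-0.03,"hand":-1},{"x":0.013,"y":0.54,"z":0,"rx":0,"ry":0,"rz":-0.03,"hand":-1},{"x":0.013,"y":0.58,"z":0,"rx":0,"ry":0,"rz":-0.03,"hand":-1},{"x":0.013,"y":0.61,"z":0,"rx":0,"ry":0,"rz":-0.03,"hand":-1},{"x":0.013,"y":0.64,"z":0,"rx":0,"ry":0,"rz":-0.03,"hand":-1},{"x":0.013,"y":0.64,"z":0.02,"rx":0,"ry":0,"rz":-0.03,"hand":-1},{"x":0.013,"y":0.64,"z":0.05,"rx":0,"ry":0,"rz":-0.03,"hand":-1},{"x":0.013,"y":0.64,"z":0.05,"rx":0,"ry":0,"rz":-0.03,"hand":-1}]'
```

```text
time_s: 9.33
tcp_pos: [0.4503, -0.3566, 0.1685]
orientation: [1.0, 0.014, -0.006, -0.006]
ft_force: [-1.7, 1.7, -3.5]
finger_gap: 0.241
gripper_force: 78.8
```

```bash
python3 -m jog '[{"x":0,"y":0,"z":0,"rx":0,"ry":0,"rz":0,"hand":-1},{"x":0,"y":0,"z":0,"rx":0,"ry":0,"rz":0,"hand":-1},{"x":0,"y":0,"z":0.03,"rx":0,"ry":0,"rz":0,"hand":-1},{"x":0,"y":0,"z":0.05,"rx":0,"ry":0,"rz":0,"hand":-1},{"x":0,"y":0,"z":0.06,"rx":0,"ry":0,"rz":0,"hand":-1},{"x":0,"y":0,"z":0.064,"rx":0,"ry":0,"rz":0,"hand":-1},{"x":0,"y":0,"z":0.064,"rx":0,"ry":0,"rz":0,"hand":-1},{"x":0,"y":0,"z":0.064,"rx":0,"ry":0,"rz":0,"hand":-1},{"x":0,"y":0,"z":0.064,"rx":0,"ry":0,"rz":0,"hand":-1}]'
```

```text
time_s: 10.08
tcp_pos: [0.4552, -0.3598, 0.1134]
orientation: [1.0, 0.015, 0.001, 0.001]
ft_force: [0.6, -0.0, -2.3]
finger_gap: 0.248
gripper_force: 79.1
```

```bash
python3 -m jog '[{"x":0,"y":0,"z":0.003,"rx":0,"ry":0,"rz":0,"hand":-1},{"x":0,"y":0,"z":0.005,"rx":0,"ry":0,"rz":0,"hand":-1},{"x":0,"y":0,"z":0.006,"rx":0,"ry":0,"rz":0,"hand":-1},{"x":0,"y":0,"z":0.007,"rx":0,"ry":0,"rz":0,"hand":-1},{"x":0,"y":0,"z":0.007,"rx":0,"ry":0,"rz":0,"hand":-1},{"x":0,"y":0,"z":0.007,"rx":0,"ry":0,"rz":0,"hand":-1}]'
```

```text
time_s: 10.58
tcp_pos: [0.4544, -0.3593, 0.1064]
orientation: [1.0, 0.015, 0.0, 0.0]
ft_force: [-2.1, 1.3, 6.6]
finger_gap: 0.251
gripper_force: 80.1
```

Contact with the bench is felt. I release, then rise straight up.

```bash
python3 -m jog '[{"x":0,"y":0,"z":0,"rx":0,"ry":0,"rz":0,"hand":0},{"x":0,"y":0,"z":0,"rx":0,"ry":0,"rz":0,"hand":0.4},{"x":0,"y":0,"z":0,"rx":0,"ry":0,"rz":0,"hand":0.4},{"x":0,"y":0,"z":0,"rx":0,"ry":0,"rz":0,"hand":0.4},{"x":0,"y":0,"z":0,"rx":0,"ry":0,"rz":0,"hand":0.4},{"x":0,"y":0,"z":0,"rx":0,"ry":0,"rz":0,"hand":0.4},{"x":0,"y":0,"z":-0.01,"rx":0,"ry":0,"rz":0,"hand":0.4},{"x":0,"y":0,"z":-0.03,"rx":0,"ry":0,"rz":0,"hand":0.4},{"x":0,"y":0,"z":-0.06,"rx":0,"ry":0,"rz":0,"hand":0.4},{"x":0,"y":0,"z":-0.1,"rx":0,"ry":0,"rz":0,"hand":0.4},{"x":0,"y":0,"z":-0.12,"rx":0,"ry":0,"rz":0,"hand":0.4},{"x":0,"y":0,"z":-0.12,"rx":0,"ry":0,"rz":0,"hand":0.4}]'
python3 - <<'E'
from h import *
t=capture('top')[:,:,::-1];s=capture('side')[:,:,::-1]
cv2.imwrite('pics/c5.png',np.hstack([cv2.resize(t[225:325,220:380],None,fx=2.5,fy=2.5),cv2.resize(s[150:330,300:430],None,fx=2.6,fy=2.6)[-250:],]))
cv2.imwrite('pics/c5.png',np.hstack([cv2.resize(t[215:315,220:380],(480,300)),cv2.resize(s[150:330,280:430],(300,360))[:300]]) if 0 else np.vstack([np.hstack([cv2.resize(t[225:310,220:380],(480,255)),cv2.resize(s[240:325,280:385],(315,255))]),np.hstack([cv2.resize(s[150:210,340:430],(450,300)),cv2.resize(t[220:310,440:540],(345,300))])]))
E
```

```text
time_s: 11.58
tcp_pos: [0.4564, -0.3611, 0.2313]
orientation: [1.0, 0.015, 0.004, 0.004]
ft_force: [0.2, -0.6, -0.4]
finger_gap: 0.7
gripper_force: 0.0
```

View pics/c5.png

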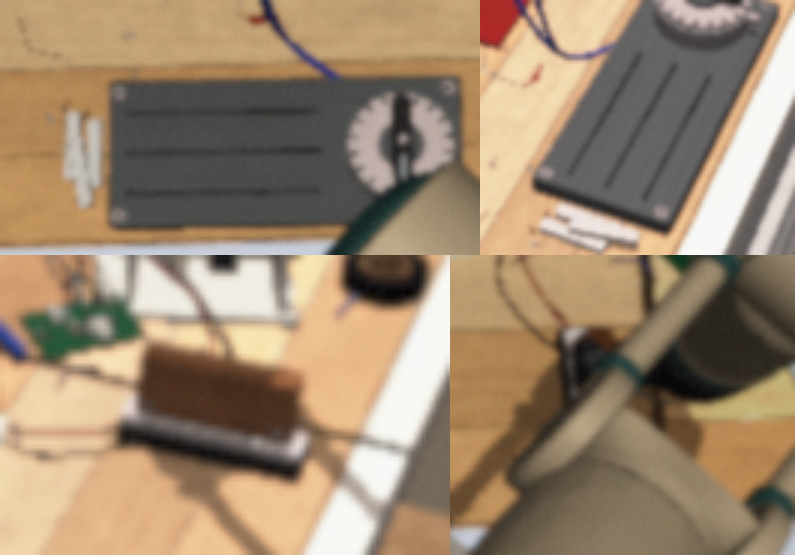

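The block stands upright at its old place, and the three strips lie on the bench past the open end. The dial is untouched. I now go above the dial with the wrist turned half round, so the whole 140° fits in the last joint's range.

```bash
python3 -m jog '[{"x":-0.004,"y":-0.04,"z":0,"rx":0,"ry":0,"rz":-1.55,"hand":0.2},{"x":-0.004,"y":-0.08,"z":0,"rx":0,"ry":0,"rz":-1.55,"hand":0.2},{"x":-0.004,"y":-0.12,"z":0,"rx":0,"ry":0,"rz":-1.55,"hand":0.2},{"x":-0.004,"y":-0.16,"z":0,"rx":0,"ry":0,"rz":-1.55,"hand":0.2},{"x":-0.004,"y":-0.2,"z":0,"rx":0,"ry":0,"rz":-1.55,"hand":0.2},{"x":-0.004,"y":-0.24,"z":0,"rx":0,"ry":0,"rz":-1.55,"hand":0.2},{"x":-0.004,"y":-0.28,"z":0,"rx":0,"ry":0,"rz":-1.55,"hand":0.2},{"x":-0.004,"y":-0.31,"z":0,"rx":0,"ry":0,"rz":-1.55,"hand":0.2},{"x":-0.004,"y":-0.334,"z":0,"rx":0,"ry":0,"rz":-1.55,"hand":0.2},{"x":-0.004,"y":-0.334,"z":0,"rx":0,"ry":0,"rz":-1.55,"hand":0.2},{"x":-0.004,"y":-0.334,"z":0,"rx":0,"ry":0,"rz":-1.55,"hand":0.2},{"x":-0.004,"y":-0.334,"z":0,"rx":0,"ry":0,"rz":-1.55,"hand":0.2},{"x":-0.004,"y":-0.334,"z":0,"rx":0,"ry":0,"rz":-1.55,"hand":0.2},{"x":-0.004,"y":-0.334,"z":0,"rx":0,"ry":0,"rz":-1.55,"hand":0.2}]' 50
```

```text
time_s: 12.85
tcp_pos: [0.4393, -0.025, 0.2235]
orientation: [0.704, 0.711, -0.001, -0.001]
ft_force: [-0.3, -0.6, -0.5]
finger_gap: 0.601
gripper_force: 0.0
```

```bash
python3 -m jog '[{"x":0,"y":0,"z":0.02,"rx":0,"ry":0,"rz":-1.56,"hand":0.2},{"x":0,"y":0,"z":0.02,"rx":0,"ry":0,"rz":-1.56,"hand":0.2},{"x":0,"y":0,"z":0.02,"rx":0,"ry":0,"rz":-1.56,"hand":0.2},{"x":0,"y":0,"z":0.02,"rx":0,"ry":0,"rz":-1.56,"hand":0.2},{"x":0,"y":0,"z":0.02,"rx":0,"ry":0,"rz":-1.56,"hand":0.2},{"x":0,"y":0,"z":0.02,"rx":0,"ry":0,"rz":-1.56,"hand":0.2},{"x":0,"y":0,"z":0.02,"rx":0,"ry":0,"rz":-1.56,"hand":0.2},{"x":0,"y":0,"z":0.02,"rx":0,"ry":0,"rz":-1.56,"hand":0.2},{"x":0,"y":0,"z":0.02,"rx":0,"ry":0,"rz":-1.56,"hand":0.2},{"x":0,"y":0,"z":0.02,"rx":0,"ry":0,"rz":-1.56,"hand":0.2},{"x":0,"y":0,"z":0.02,"rx":0,"ry":0,"rz":-1.56,"hand":0.2},{"x":0,"y":0,"z":0.02,"rx":0,"ry":0,"rz":-1.56,"hand":0.2},{"x":0,"y":0,"z":0.02,"rx":0,"ry":0,"rz":-1.56,"hand":0.2},{"x":0,"y":0,"z":0.02,"rx":0,"ry":0,"rz":-1.56,"hand":0.2},{"x":0,"y":0,"z":0.02,"rx":0,"ry":0,"rz":-1.56,"hand":0.2}]'; python3 -c "
from h import *
s=robot.state();print(s['joint_pos'],s['orientation'].round(4),R.from_quat(s['orientation']).as_matrix()[:,:2].round(4))"
```

```text
time_s: 14.1
tcp_pos: [0.4398, -0.0253, 0.2041]
orientation: [0.002, 1.0, 0.0, -0.001]
ft_force: [0.1, 0.6, 0.5]
finger_gap: 0.601
gripper_force: 0.0
[-2.15716485e-01  1.60648512e-01  1.93226387e+00 -9.55944530e-05
  1.05064203e+00 -1.78182774e+00] [ 2.3e-03  1.0e+00  2.0e-04 -1.0e-03] [[-1.0e+00  4.6e-03]
 [ 4.6e-03  1.0e+00]
 [ 1.9e-03  3.0e-04]]
```

```bash
python3 -m jog '[{"x":-0.001,"y":-0.001,"z":0.03,"rx":0,"ry":0,"rz":0,"hand":0.2},{"x":-0.001,"y":-0.001,"z":0.055,"rx":0,"ry":0,"rz":0,"hand":0.2},{"x":-0.001,"y":-0.001,"z":0.068,"rx":0,"ry":0,"rz":0,"hand":0.2},{"x":-0.001,"y":-0.001,"z":0.074,"rx":0,"ry":0,"rz":0,"hand":0.2},{"x":-0.001,"y":-0.001,"z":0.075,"rx":0,"ry":0,"rz":0,"hand":0.2},{"x":-0.001,"y":-0.001,"z":0.075,"rx":0,"ry":0,"rz":0,"hand":0.2},{"x":-0.001,"y":-0.001,"z":0.075,"rx":0,"ry":0,"rz":0,"hand":0.2}]'
```

```text
time_s: 14.68
tcp_pos: [0.4421, -0.0266, 0.1306]
orientation: [0.001, 1.0, -0.0, 0.001]
ft_force: [-0.0, -1.4, -0.4]
finger_gap: 0.599
gripper_force: 0.0
```

```bash
python3 -m jog '[{"x":0,"y":0,"z":0,"rx":0,"ry":0,"rz":0,"hand":-1},{"x":0,"y":0,"z":0,"rx":0,"ry":0,"rz":0,"hand":-1},{"x":0,"y":0,"z":0,"rx":0,"ry":0,"rz":0,"hand":-1},{"x":0,"y":0,"z":0,"rx":0,"ry":0,"rz":0,"hand":-1},{"x":0,"y":0,"z":0,"rx":0,"ry":0,"rz":0,"hand":-1},{"x":0,"y":0,"z":0,"rx":0,"ry":0,"rz":0,"hand":-1},{"x":0,"y":0,"z":0,"rx":0,"ry":0,"rz":0,"hand":-1},{"x":0,"y":0,"z":0,"rx":0,"ry":0,"rz":0,"hand":-1}]' 50
```

```text
time_s: 15.35
tcp_pos: [0.4417, -0.0253, 0.1308]
orientation: [0.002, 1.0, 0.001, 0.001]
ft_force: [-0.2, 5.4, 5.6]
finger_gap: 0.18
gripper_force: 49.5
```

```bash
python3 -m jog '[{"x":0,"y":0,"z":0,"rx":0,"ry":0,"rz":0.06,"hand":-1},{"x":0,"y":0,"z":0,"rx":0,"ry":0,"rz":0.12,"hand":-1},{"x":0,"y":0,"z":0,"rx":0,"ry":0,"rz":0.18,"hand":-1},{"x":0,"y":0,"z":0,"rx":0,"ry":0,"rz":0.24,"hand":-1},{"x":0,"y":0,"z":0,"rx":0,"ry":0,"rz":0.3,"hand":-1},{"x":0,"y":0,"z":0,"rx":0,"ry":0,"rz":0.349,"hand":-1},{"x":0,"y":0,"z":0,"rx":0,"ry":0,"rz":0.349,"hand":-1},{"x":0,"y":0,"z":0,"rx":0,"ry":0,"rz":0.42,"hand":-1},{"x":0,"y":0,"z":0,"rx":0,"ry":0,"rz":0.5,"hand":-1},{"x":0,"y":0,"z":0,"rx":0,"ry":0,"rz":0.58,"hand":-1},{"x":0,"y":0,"z":0,"rx":0,"ry":0,"rz":0.66,"hand":-1},{"x":0,"y":0,"z":0,"rx":0,"ry":0,"rz":0.698,"hand":-1},{"x":0,"y":0,"z":0,"rx":0,"ry":0,"rz":0.698,"hand":-1}]'
```

```text
time_s: 16.43
tcp_pos: [0.4415, -0.026, 0.1308]
orientation: [0.344, 0.939, 0.0, 0.0]
ft_force: [-1.6, 2.2, 5.8]
finger_gap: 0.177
gripper_force: 49.6
```

Two clicks are done with low forces. Five remain, 1.745 rad.

```bash
python3 -m jog '[{"x":0,"y":0,"z":0,"rx":0,"ry":0,"rz":0.06,"hand":-1},{"x":0,"y":0,"z":0,"rx":0,"ry":0,"rz":0.13,"hand":-1},{"x":0,"y":0,"z":0,"rx":0,"ry":0,"rz":0.2,"hand":-1},{"x":0,"y":0,"z":0,"rx":0,"ry":0,"rz":0.27,"hand":-1},{"x":0,"y":0,"z":0,"rx":0,"ry":0,"rz":0.349,"hand":-1},{"x":0,"y":0,"z":0,"rx":0,"ry":0,"rz":0.42,"hand":-1},{"x":0,"y":0,"z":0,"rx":0,"ry":0,"rz":0.49,"hand":-1},{"x":0,"y":0,"z":0,"rx":0,"ry":0,"rz":0.56,"hand":-1},{"x":0,"y":0,"z":0,"rx":0,"ry":0,"rz":0.63,"hand":-1},{"x":0,"y":0,"z":0,"rx":0,"ry":0,"rz":0.698,"hand":-1},{"x":0,"y":0,"z":0,"rx":0,"ry":0,"rz":0.77,"hand":-1},{"x":0,"y":0,"z":0,"rx":0,"ry":0,"rz":0.84,"hand":-1},{"x":0,"y":0,"z":0,"rx":0,"ry":0,"rz":0.91,"hand":-1},{"x":0,"y":0,"z":0,"rx":0,"ry":0,"rz":0.98,"hand":-1},{"x":0,"y":0,"z":0,"rx":0,"ry":0,"rz":1.047,"hand":-1},{"x":0,"y":0,"z":0,"rx":0,"ry":0,"rz":1.047,"hand":-1}]'
```

```text
time_s: 17.77
tcp_pos: [0.4405, -0.0263, 0.1308]
orientation: [0.767, 0.641, -0.001, -0.0]
ft_force: [-3.6, -0.0, 8.1]
finger_gap: 0.173
gripper_force: 49.9
```

```bash
python3 -m jog '[{"x":0,"y":0,"z":0,"rx":0,"ry":0,"rz":0.06,"hand":-1},{"x":0,"y":0,"z":0,"rx":0,"ry":0,"rz":0.13,"hand":-1},{"x":0,"y":0,"z":0,"rx":0,"ry":0,"rz":0.2,"hand":-1},{"x":0,"y":0,"z":0,"rx":0,"ry":0,"rz":0.27,"hand":-1},{"x":0,"y":0,"z":0,"rx":0,"ry":0,"rz":0.349,"hand":-1},{"x":0,"y":0,"z":0,"rx":0,"ry":0,"rz":0.42,"hand":-1},{"x":0,"y":0,"z":0,"rx":0,"ry":0,"rz":0.49,"hand":-1},{"x":0,"y":0,"z":0,"rx":0,"ry":0,"rz":0.56,"hand":-1},{"x":0,"y":0,"z":0,"rx":0,"ry":0,"rz":0.63,"hand":-1},{"x":0,"y":0,"z":0,"rx":0,"ry":0,"rz":0.68,"hand":-1},{"x":0,"y":0,"z":0,"rx":0,"ry":0,"rz":0.698,"hand":-1},{"x":0,"y":0,"z":0,"rx":0,"ry":0,"rz":0.698,"hand":-1},{"x":0,"y":0,"z":0,"rx":0,"ry":0,"rz":0.698,"hand":-1},{"x":0,"y":0,"z":0,"rx":0,"ry":0,"rz":0.698,"hand":-1}]'; python3 -c "
from h import *
s=robot.state();r=R.from_quat(s['orientation']).as_matrix()[:,0];print(np.degrees(np.arctan2(r[1],r[0])),s['wrist_torque'],s['joint_pos'][5])"
```

```text
time_s: 18.93
tcp_pos: [0.4398, -0.026, 0.1308]
orientation: [0.94, 0.341, -0.001, -0.001]
ft_force: [-4.8, 1.5, 8.8]
finger_gap: 0.178
gripper_force: 50.2
39.92049908570839 [0.07752999 0.66457759 0.00815841] 0.6569331414580507
```

```bash
python3 -m jog '[{"x":0,"y":0,"z":0,"rx":0,"ry":0,"rz":0,"hand":-0.2},{"x":0,"y":0,"z":0,"rx":0,"ry":0,"rz":0,"hand":0.2},{"x":0,"y":0,"z":0,"rx":0,"ry":0,"rz":0,"hand":0.2},{"x":0,"y":0,"z":0,"rx":0,"ry":0,"rz":0,"hand":0.2},{"x":0,"y":0,"z":0,"rx":0,"ry":0,"rz":0,"hand":0.2},{"x":0,"y":0,"z":0,"rx":0,"ry":0,"rz":0,"hand":0.2},{"x":0,"y":0,"z":-0.01,"rx":0,"ry":0,"rz":0,"hand":0.2},{"x":0,"y":0,"z":-0.03,"rx":0,"ry":0,"rz":0,"hand":0.2},{"x":0,"y":0,"z":-0.06,"rx":0,"ry":0,"rz":0,"hand":0.2},{"x":0,"y":0,"z":-0.1,"rx":0,"ry":0,"rz":0,"hand":0.2},{"x":0,"y":0,"z":-0.14,"rx":0,"ry":0,"rz":0,"hand":0.2},{"x":-0.06,"y":0.06,"z":-0.15,"rx":0,"ry":0,"rz":0,"hand":0.2},{"x":-0.09,"y":0.09,"z":-0.15,"rx":0,"ry":0,"rz":0,"hand":0.2},{"x":-0.12,"y":0.12,"z":-0.15,"rx":0,"ry":0,"rz":0,"hand":0.2},{"x":-0.12,"y":0.14,"z":-0.15,"rx":0,"ry":0,"rz":0,"hand":0.2},{"x":-0.12,"y":0.14,"z":-0.15,"rx":0,"ry":0,"rz":0,"hand":0.2},{"x":-0.12,"y":0.14,"z":-0.15,"rx":0,"ry":0,"rz":0,"hand":0.2},{"x":-0.12,"y":0.14,"z":-0.15,"rx":0,"ry":0,"rz":0,"hand":0.2}]'
python3 - <<'E'
from h import *
t=capture('top')[:,:,::-1];s=capture('side')[:,:,::-1]
cv2.imwrite('pics/c6.png',np.vstack([np.hstack([cv2.resize(t[180:310,220:380],(369,300),interpolation=cv2.INTER_CUBIC),cv2.resize(t[240:310,325:385],(257,300),interpolation=cv2.INTER_CUBIC)]),np.hstack([cv2.resize(t[190:310,400:540],(313,270)),cv2.resize(s[150:330,280:430],(313,270))])]))
E
```

```text
time_s: 20.43
tcp_pos: [0.439, -0.2116, 0.2795]
orientation: [0.94, 0.34, -0.0, -0.001]
ft_force: [-1.3, -0.5, 0.4]
finger_gap: 0.603
gripper_force: 0.0
```

View pics/c6.png

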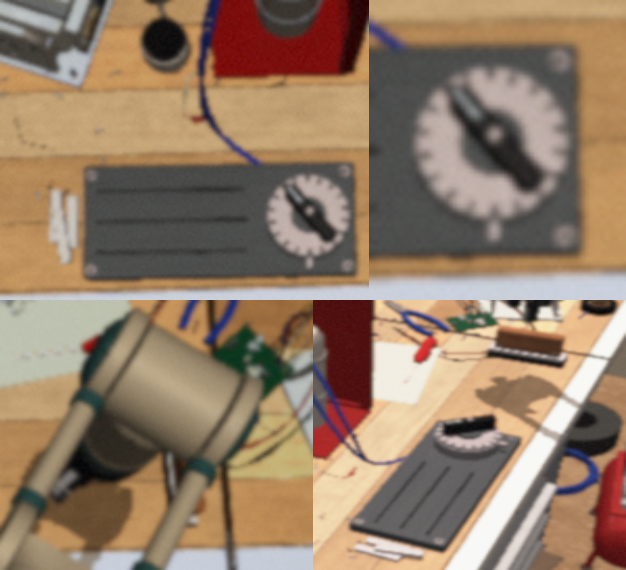

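The white-tipped end of the bar has gone from 6 o'clock to upper left. It runs from (455,90) to (535,185), about 40° left of vertical, which matches 140° clockwise. The strips, block and other items are in place.

```bash
python3 -c "
from bench import robot
print(robot.hand_in())"
```

```text
the job is handed in; nothing more can be done
None
```

The job is handed in at about 20 s: the three strips are swept onto the bench, the scraper block stands upright back in its place, and the dial is seven clicks clockwise and released in its detent; the hand-in returned no verdict.

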